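# Clamp the spindle and snap its dust cap on

### The arm

A 7-joint arm with a two-finger parallel gripper is mounted at the origin on the work surface. World frame = base frame: x ahead of the robot, y to its left, z up, the work surface at z = 0. Lengths are in mm, angles in rad, forces in N, time in s.
With the tool pointing down it reaches from about 400 to 850 mm from the base axis. Payload 10.4 kg.
Tool frame: the origin (TCP) lies between the finger pads; the fingertips stand 8 mm ahead of it and the grasp point (between the pads) lies 11 mm behind it; z points along the fingers, y is the line along which they close (so a half turn about z gives the same grasp; the last joint's range is limited). The gripper opens to 87 mm and grips with 3 to 60 N. Pads are 19 mm wide; open, the fingers measure 117 mm over their backs; the gripper's body (75 mm by 190 mm) begins 51 mm behind the grasp point.
Start: joints at [-1.293, 0.332, -0.065, 1.46, 0.022, 1.35, -0.088], TCP at [185.164, 596.963, 230.576] pointing down, gripper open.
Joint ranges: [-2.6, 2.6], [-0.5, 2.12], [-1.47, 1.34], [0.16, 2.42], [-1.27, 4.41], [0.06, 2.06], [-2.6, 2.6]. Speed limits (rad/s): [2.22, 2.22, 2.79, 2.79, 3.14, 3.14, 3.14].

### API

Orientations are given as a rotation vector (axis times angle).
In Python, from plant import bot gives the robot as it stands. Calls block until the motion is done:
- bot.move_pose(position, orientation): joint-space move of the TCP to a pose.
- bot.servo_line(position, orientation=None, rate=150, until_force=None): straight line of the TCP; orientation=None keeps the orientation; rate is the mean speed in mm/s. With until_force (N) it stops when the force on the tool has changed by that much, and returns True; else False.
- bot.move_joints(angles): joint-space move.
- bot.gripper_to(opening, effort=None): opening from 0.0 (shut) to 1.0 (fully open); effort is the grip in N (None keeps the last); returns when the fingers have stopped.
- bot.sleep(seconds).
- bot.solve_ik(position, orientation): joint angles nearest the present ones, or None.
- bot.read_camera(name): name is "side" or "top"; returns the picture (384x512x3 uint8, red, green, blue); there is no depth.
- bot.calibration(name): a dict with "intrinsics" (3x3 intrinsics, pixels), "distortion" ([k1, k2, p1, p2, k3] as OpenCV has them; the pictures are not rectified), "rvec" (rotation vector, rad) and "tvec" (3), from world to camera coordinates, as OpenCV has them. Camera axes: x right, y down, z forward; pixel columns grow to the right and rows downward; lengths in mm; the calibration is good to about 2 mm. A picture is of the moment at which its call begins. calibration takes no time and is no camera call.
A pose or a line that the arm cannot do raises bot.Unreachable and nothing moves.
- bot.finish_job(): hands the job in; it is judged then, once.
Readings, each from a call of its own:
- bot.read_time_s(): time.
- bot.read_joint_positions(): joint angles.
- bot.read_qd(): joint speeds.
- bot.read_tau(): joint torques, N m.
- bot.read_tcp_pos(): TCP position.
- bot.read_orientation(): TCP orientation.
- bot.read_force(): force on the tool from outside, world axes, zero at the start.
- bot.read_ft_torque(): the same for the moment, N m.
- bot.read_opening(): opening from 0.0 (shut) to 1.0 (fully open).
- bot.read_grip_force(): force on a finger pad.
Only numpy, scipy, OpenCV 4.12 (cv2) and the standard library are available. Lean on these libraries where they do the work, as an engineer would, in place of code of your own. Each camera call takes 0.05 s, during which the arm holds its last target. There are 200 camera calls.

### The job

Slide the fixture's moving jaw shut until it bears firmly on the loose steel spindle, and only then fetch the middle-sized white cap, which fits the spindle's stud, and press it straight down until it clicks over the spring balls and sits fully home on the shoulder. Keep pressing firmly after the click: the program finishes while you are still holding the cap pressed down, with the jaw still closed on the spindle. Leave the two other caps where they are.

Things in the scene. Friction and masses are not known exactly. Their poses are not given: they have to be found in the camera images.
- fixture: Fixed aluminium holding fixture, a 100 x 170 x 15 mm plate on the bench. Origin on the bench under the centre of a round nest (28 mm wide, 6 mm deep, floor 9 mm above the bench) in which the spindle stands. z up; the jaw slides along y. Plate spans y -55 to +115 mm, x -50 to +50 mm. On the -y side of the nest stands a fixed steel V jaw (top 38 mm above the bench, 56 mm wide), on the +y side the moving jaw. The fixture's place and yaw vary (yaw within 0.45 rad).
- jaw (a joint): Travel of the moving jaw in m: 0 is fully open, it grows as the jaw slides toward the fixture's -y, toward the spindle (it meets the spindle at about 0.033). Stiff slide, friction about 3 N; it stays where it is left.
- jaw_tab (a point): Centre of the upper part of the moving jaw's upright tab, 50 mm above the bench. The tab is a steel plate 44 mm wide along the fixture's x, 12 mm thick along its y, top at 62 mm above the bench; above 38 mm both its faces are free. Push its outer (+y) face toward -y, or pinch it across its thickness. Its inner face lies 40 mm behind the jaw face; behind the tab there is only the flat plate, 15 mm high.
- jaw_face (a point): Centre of the moving jaw's flat face (40 mm wide, 16 to 38 mm above the bench) that bears on the spindle's shank.
- spindle: Loose turned steel spindle, 180 g, standing upright in the nest with about 2 mm of play all round until it is clamped. Origin at the centre of its lower end, z up its axis. Shank 24 mm diameter and 40 mm long, then a collar 28 mm diameter and 5 mm thick whose top is the shoulder, then the stud: 14 mm diameter, straight for 12 mm, then tapering to 6 mm at its top 18 mm above the shoulder. Four sprung steel balls stand 3 mm out of the stud, centred 7 mm above the shoulder.
- spindle_mid (a point): Point on the spindle's axis 18 mm above its lower end, about the middle of the jaws' height.
- spindle_shoulder (a point): Point on the spindle's axis at the height of the shoulder, 45 mm above its lower end (54 mm above the bench): the fitting cap's lower edge comes to rest here.
- cap_mid (a point): Centre, half-way up, of the white cap that fits: round, 34 mm diameter, 30 mm tall, about 35 g, open side down on the bench. Inside: bore 23 mm, 20 mm deep, with an inward lip (17 mm opening, 3 mm thick) at the lower edge. The lip meets the balls 10 mm above the shoulder; force peaks at 8 to 10 N near 8 mm, drops to nothing at about 6 mm, and rises again on the shoulder. The three caps change places.
- cap_rim (a point): Centre of the fitting cap's lower edge, 15 mm below cap_mid when it stands upright. cap has its origin here.
- cap: The fitting white cap itself; origin at the centre of its lower edge, z up its axis towards its closed top.
- slim_cap_mid (a point): Centre of a white cap that does not fit: 22 mm diameter, 42 mm tall. Leave it standing where it is.
- wide_cap_mid (a point): Centre of a white cap that does not fit: 54 mm diameter, 16 mm tall. Leave it lying where it is.
Things that resemble listed ones, but are neither listed nor needed, are in the scene too. What is shaped like the cap but pink, purple or red is not meant.

How it is judged (in metres and radians):
On the way, in this order (a step that is already met when the one before it is completed fails the run):
1. the moving jaw bears on the spindle with more than 2 N while the fitting cap is still away from it (contact force between jaw and spindle above 2 N and horizontal distance between cap and spindle above 0.05 m), for 0.1 s.
2. the cap has clicked home on the shoulder and is kept pressed on it with more than 5 N for half a second (z of cap_rim in the frame of spindle_shoulder below 0.0015 m and distance between cap_rim and spindle_shoulder below 0.004 m and contact force between cap and spindle above 5 N), for 0.5 s.
At the end, for the whole second after the job is handed in: Cap's lower edge on the spindle's shoulder (within 1.5 mm up, 4 mm in all), axes within 0.12 rad, and the robot still pressing it down with more than 5 N; jaw face within 2.5 mm of the shank; spindle upright (0.08 rad) and within 5 mm of its nest's centre (all of step 2 and angle between the z axis of cap and the z axis of spindle, either way round below 0.12 rad and contact force between any of the fingers, the arm and cap above 2 N and horizontal distance between jaw_face and spindle_mid below 0.0145 m and angle between spindle's own z axis and vertical below 0.08 rad and horizontal distance between spindle and fixture below 0.005 m); the arm keeps its last pose, push and grip.
It fails at once if one of the two other caps is moved more than 30 mm (distance of any of slim_cap_mid, wide_cap_mid from where it was at the start of the episode above 0.03 m).
It also fails if it takes over 61 s, if anything falls off the work surface, if the arm or the gripper's body presses on something with over 40 N, if the wrist force passes 120 N, or if a joint passes its speed limit or range.

## Working session

There is one attempt and no reset: what is moved stays moved. The work goes in short steps, each a Python script; the robot and the scene stay as the last script left them, time stands still between calls to the robot, and variables do not carry over. Pictures are saved under pics/ and viewed, at most 10 in all, crops included, and the job is handed in when it is done.

```bash
ls; mkdir -p pics; python3 - <<'E'
from plant import bot
import cv2,numpy as np
for n in("top","side"):
    im=bot.read_camera(n);cv2.imwrite(f"pics/{n}0.png",im[...,::-1])
    c=bot.calibration(n);R=cv2.Rodrigues(np.array(c["rvec"],float))[0];print(n,c,-R.T@np.array(c["tvec"]).ravel())
print(bot.read_orientation(),bot.read_time_s())
E
```

```text
pics
top {'intrinsics': array([[363.45949503,   0.        , 259.36197782],
       [  0.        , 363.45949503, 197.32570412],
       [  0.        ,   0.        ,   1.        ]]), 'distortion': array([-0.09852319,  0.        ,  0.        ,  0.        ,  0.        ]), 'rvec': array([ 2.1522882 , -2.20256374,  0.14186448]), 'tvec': array([-15.44776034, 538.10718418, 791.52298347])} [450.49618206  -7.61023131 844.57201153]
side {'intrinsics': array([[377.81961046,   0.        , 252.07905144],
       [  0.        , 377.81961046, 190.76345538],
       [  0.        ,   0.        ,   1.        ]]), 'distortion': array([-0.0489155,  0.       ,  0.       ,  0.       ,  0.       ]), 'rvec': array([ 0.16690815, -2.67528543,  1.52590775]), 'tvec': array([517.28620288, 111.68845854, 652.15931633])} [453.49464388 563.95678971 426.22347267]
[-4.70690701e-01 -3.10597308e+00  1.99689112e-03] 0.1
```

View pics/top0.png

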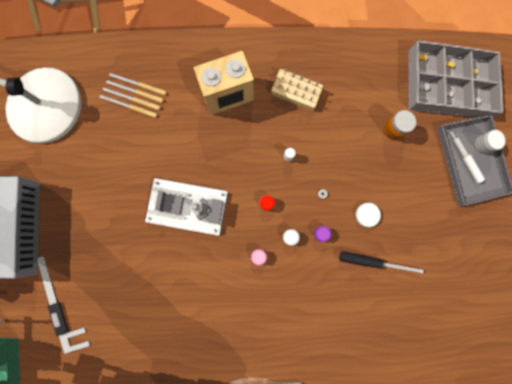

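View pics/side0.png

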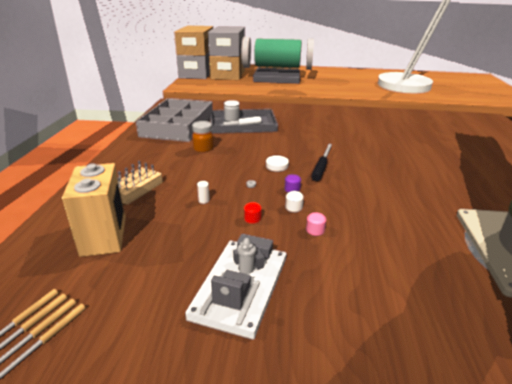

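Top view: fixture at (187,207), with its V jaw on the right and the moving jaw and tab on the left. There are three white caps: (290,154) narrow and tall, so slim; (368,215) wide and flat; (291,237) middle-sized, so it is the one that fits. Red (268,203), purple (324,234) and pink (259,257) are decoys. I'll confirm this in one enlarged crop.

```bash
cat > h.py <<'E'
import cv2,numpy as np
def cam(c):
    return np.array(c["intrinsics"]),np.array(c["distortion"]),np.array(c["rvec"],float),np.array(c["tvec"],float)
def ray(bot,n,px,z):
    K,D,r,t=cam(bot.calibration(n));R=cv2.Rodrigues(r)[0]
    u=cv2.undistortPoints(np.array([[px]],float),K,D)[0,0]
    d=R.T@np.array([*u,1.]);o=-R.T@t
    return o+d*(z-o[2])/d[2]
def proj(bot,n,P):
    K,D,r,t=cam(bot.calibration(n))
    return cv2.projectPoints(np.array(P,float).reshape(-1,1,3),r,t,K,D)[0].reshape(-1,2)
E
python3 - <<'E'
from plant import bot
from h import *
a=cv2.imread("pics/top0.png");b=cv2.imread("pics/side0.png")
A=cv2.resize(a[140:275,140:390],None,fx=3,fy=3,interpolation=cv2.INTER_CUBIC)[:, :750]
cv2.imwrite("pics/c1.png",A)
cv2.imwrite("pics/c2.png",cv2.resize(b[145:340,180:340],None,fx=3,fy=3,interpolation=cv2.INTER_CUBIC))
for n,im in(("top",a),("side",b)):
    h=cv2.cvtColor(im,cv2.COLOR_BGR2HSV);m=((h[...,1]<50)&(h[...,2]>150)).astype(np.uint8)
    N,_,s,c=cv2.connectedComponentsWithStats(m)
    for i in range(1,N):
        if s[i,4]>50 : print(n,s[i],c[i].round(1),[ray(bot,n,c[i],z).round(0)[:2] for z in(15,30)])
E
```

```text
top [416  42   4  61 135] [417.2  74.1] [array([ 839., -429.]), array([ 832., -421.])]
top [ 421   48   82   64 1456] [457.1  81.9] [array([ 821., -534.]), array([ 814., -524.])]
top [226  60  19  17 253] [235.1  68.1] [array([854.,  23.]), array([847.,  22.])]
top [   5   67   74   76 4006] [ 43.1 105.4] [array([776., 494.]), array([770., 485.])]
top [202  68  19  18 257] [210.9  76.4] [array([834.,  81.]), array([827.,  80.])]
top [110  74  28  11  73] [123.6  78.7] [array([835., 294.]), array([828., 288.])]
top [107  81  28  11  72] [120.6  86.1] [array([817., 300.]), array([810., 295.])]
top [103  88  29  12  75] [116.9  93.3] [array([798., 309.]), array([792., 303.])]
top [476  90  22  22 247] [483.9 100.9] [array([ 772., -602.]), array([ 766., -591.])]
top [100  96  29  11  72] [114.3 100.9] [array([779., 314.]), array([773., 308.])]
top [394 110  22  22 373] [404.6 120.9] [array([ 718., -385.]), array([ 713., -378.])]
top [476 129  29  21 410] [492.1 139.5] [array([ 671., -612.]), array([ 667., -601.])]
top [450 131  36  52 455] [469.  160.1] [array([ 619., -543.]), array([ 61
[... 1680 characters left out ...]
 492., -238.])]
side [ 81 164  23  12 172] [ 91.5 170.2] [array([ 926., -172.]), array([ 909., -145.])]
side [ 75 179  25  13 206] [ 86.1 185.7] [array([ 902., -101.]), array([885., -77.])]
side [198 181  10  22 184] [202.9 191.1] [array([ 641., -111.]), array([634., -87.])]
side [286 191  17  20 278] [294.  200.4] [array([447., -99.]), array([447., -74.])]
side [ 186  238  100  101 4183] [236.9 292.1] [array([523., 168.]), array([521., 182.])]
side [  0 329  23  18  70] [ 10.6 337.2] [array([805., 289.]), array([792., 299.])]
side [  0 335  32  26 104] [ 14.7 347.6] [array([789., 302.]), array([777., 312.])]
side [  0 341  41  36 144] [ 19.9 357.8] [array([773., 315.]), array([761., 324.])]
```

View pics/c1.png

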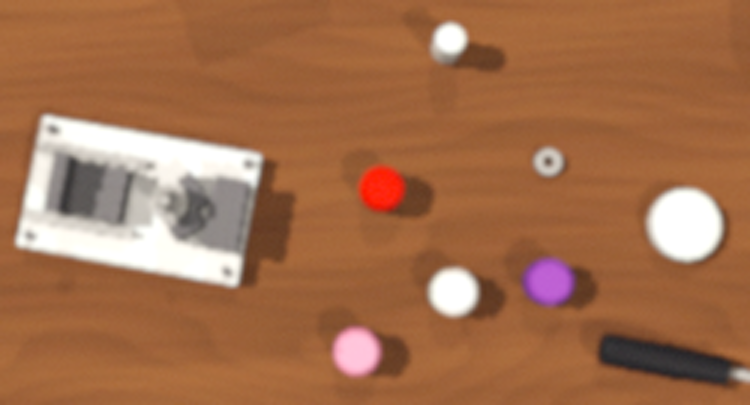

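View pics/c2.png

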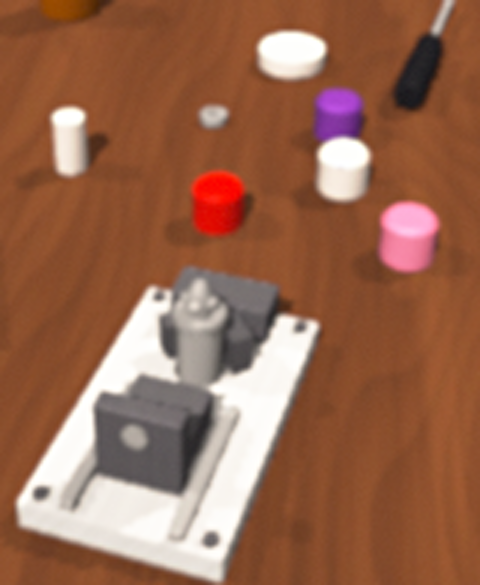

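Crop views confirm it: middle-sized white cap at top px (291,237), side px (294,200); both rays agree on about (447,-98). The spindle stands between the V jaw (right) and the open moving jaw. Next is the fixture fit.

```bash
python3 - <<'E'
from plant import bot
from h import *
from scipy.spatial.transform import Rotation as Ro
a=cv2.imread("pics/top0.png");h=cv2.cvtColor(a,cv2.COLOR_BGR2HSV);m=((h[...,1]<50)&(h[...,2]>150)).astype(np.uint8)
m[:, :140]=0;m[:,235:]=0;m[:170]=0;m[245:]=0
P=cv2.findNonZero(m)[:,0].astype(float)
W=np.array([ray(bot,"top",p,15)[:2] for p in P])
r=cv2.minAreaRect(W.astype(np.float32));print(r)
box=cv2.boxPoints(r);print(box)
hand=[ray(bot,"top",np.array(p)/3+140-1/3,15)[:2] for p in((41,115),(262,152),(240,287),(17,246))];print(np.round(hand,1))
H=np.array(hand);ydir=(H[0]+H[3]-H[1]-H[2]);ydir/=np.linalg.norm(ydir)
c=H.mean(0);O=c-30*ydir;yaw=np.arctan2(-ydir[0],ydir[1]);print("centre",c,"O",O,"yaw",yaw)
print("spindle tip top",ray(bot,"top",(170/3+140,200/3+140),72),"side",ray(bot,"side",(200/3+180,285/3+145),71))
xd=np.array([ydir[1],-ydir[0]])
pts=[[*(O+xd*u+ydir*v),15] for u,v in((-50,115),(50,115),(50,-55),(-50,-55))]
print("side crop px",(proj(bot,"side",pts)-[180,145])*3)
for s in(1,-1):
    y=s*xd;R=np.array([[*np.cross([*y,0],[0,0,-1])],[*y,0],[0,0,-1]]).T
    rv=Ro.from_matrix(R).as_rotvec()
    for p in([*(O+ydir*120),50],[447,-97,12],[*O,80]):print(s,rv,bot.solve_ik(p,rv))
E
```

```text
((522.39501953125, 140.64385986328125), (174.4110565185547, 104.37371826171875), 78.46075439453125)
[[453.81845   65.64035 ]
 [556.0826    44.761536]
 [590.97156  215.64737 ]
 [488.70746  236.52618 ]]
[[589.4 216.1]
 [556.9  45.8]
 [454.3  64. ]
 [488.8 234. ]]
centre [522.37021128 139.96509586] O [516.56838993 110.53146087] yaw -0.1946203284034157
spindle tip top [515.92507079 107.27271629  72.        ] side [515.66267748 114.31086268  71.        ]
side crop px [[222.61611282 555.88309575]
 [ 17.549767   499.71705356]
 [149.13076406 284.65320389]
 [315.6764697  319.59345434]]
1 [2.42675989 1.99510422 0.        ] [-0.81916507  0.43425187  0.41843087  1.77673806 -0.20815183  0.97421188
 -0.5122258 ]
1 [2.42675989 1.99510422 0.        ] [-0.59808702  0.29238203  0.79064035  2.14035353 -0.28586312  0.81329343
  0.17552285]
1 [2.42675989 1.99510422 0.        ] [-0.72256283  0.27777849  0.48590049  1.90972097 -0.15375149  0.99032911
 -0.36245784]
-1 [ 1.99510422 -2.42675989 -0.        ] [-0.52693559  0.41029781  0.05933038  1.7602434  -0.02863997  0.97188622
  2.49060156]
-1 [ 1.99510422 -2.42675989 -0.        ] [ 1.18985     0.55962135 -1.23439157  2.0593084   0.64498029  0.98548243
  2.56348138]
-1 [ 1.99510422 -2.42675989 -0.        ] [ 0.69900509  0.5920777  -1.2383749   1.83998718  0.61207247  1.16337282
  2.19813973]
```

```bash
cat >> h.py <<'E'
O=np.array([516.5,110.5]);Y=np.array([0.1934,0.9811]);Xd=np.array([Y[1],-Y[0]])
RV=[2.42675989,1.99510422,0.]
def F(x,y,z): return [*(O+Xd*x+Y*y),z]
def fix(p): d=np.array(p)[:2]-O; return np.round([d@Xd,d@Y,p[2]],1)
E
python3 - <<'E'
from plant import bot
from h import *
bot.gripper_to(0.0,40)
bot.move_pose(F(0,135,120),RV)
bot.servo_line(F(0,135,48),rate=120)
print(fix(bot.read_tcp_pos()),bot.read_force())
print(bot.servo_line(F(0,112,48),rate=60,until_force=12),fix(bot.read_tcp_pos()))
print(bot.servo_line(F(0,55,48),rate=25,until_force=18),fix(bot.read_tcp_pos()),bot.read_force())
bot.sleep(0.3);print(fix(bot.read_tcp_pos()),bot.read_force(),bot.read_time_s())
cv2.imwrite("pics/t2.png",cv2.resize(bot.read_camera("top")[140:275,140:390,::-1],None,fx=3,fy=3,interpolation=cv2.INTER_CUBIC))
cv2.imwrite("pics/s2.png",bot.read_camera("side")[...,::-1])
E
```

```text
[  0.4 135.3  48.6] [-0.90529801 -0.70329691  0.74138411]
False [1.000e-01 1.119e+02 4.820e+01]
True [-0.3 77.  48.1] [1.60833883 1.86083503 1.09108009]
[-0.8 77.1 47.7] [ 0.32941924 -0.39960001 -0.06885858] 6.5083
```

View pics/s2.png

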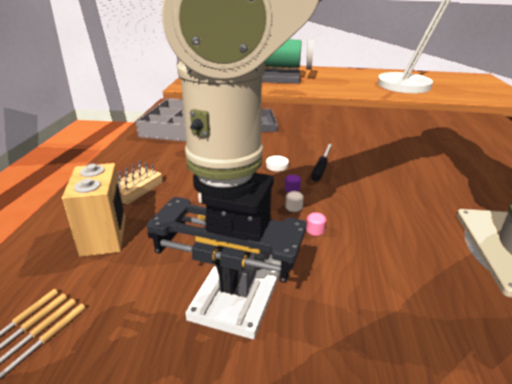

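The side view shows the closed fingers against the tab at (235,270). The force dropped away after the stop, so I push on and watch it.

```bash
python3 - <<'E'
from plant import bot
from h import *
y=77
for k in range(12):
    y-=1.5
    r=bot.servo_line(F(0,y,48),rate=20)
    f=np.array(bot.read_force());print(y,fix(bot.read_tcp_pos()),round(float(f[:2]@Y),1),f.round(1))
    if f[:2]@Y>16: break
bot.sleep(0.3);print(fix(bot.read_tcp_pos()),bot.read_force().round(1),bot.read_time_s())
E
```

```text
75.5 [-0.9 76.9 47.7] 6.2 [-0.1  6.4 -3.8]
74.0 [-0.9 76.8 47.7] 10.6 [ 3.1 10.2 -7.1]
72.5 [-0.9 76.6 47.8] 16.0 [ 3.6 15.6 -9.1]
[-0.9 76.6 47.8] [ 4.3 14.8 -9.5] 7.6667
```

```bash
python3 - <<'E'
from plant import bot
from h import *
bot.servo_line(F(0,100,48),rate=80)
bot.servo_line(F(0,110,150),rate=200)
bot.move_pose([447,-98,130],RV)
bot.gripper_to(0.72,50)
t=bot.read_camera("top")[...,::-1];s=bot.read_camera("side")[...,::-1]
cv2.imwrite("pics/top3.png",t);cv2.imwrite("pics/side3.png",s)
A=cv2.resize(t[165:255,130:240],None,fx=3.6,fy=3.6,interpolation=cv2.INTER_CUBIC)
B=cv2.resize(s[175:340,180:300],None,fx=3.3,fy=3.3,interpolation=cv2.INTER_CUBIC)
C=np.zeros((545,800,3),np.uint8);C[:A.shape[0],:A.shape[1]]=A;C[:B.shape[0],400:400+B.shape[1]]=B[:545]
cv2.imwrite("pics/c3.png",C);print(bot.read_tcp_pos(),bot.read_time_s(),bot.read_opening(),bot.read_force())
E
```

```text
[446.99752377 -98.00446295 129.99545125] 11.3833 0.7185232889598002 [ 0.34503443 -0.07618224  0.88320779]
```

View pics/c3.png

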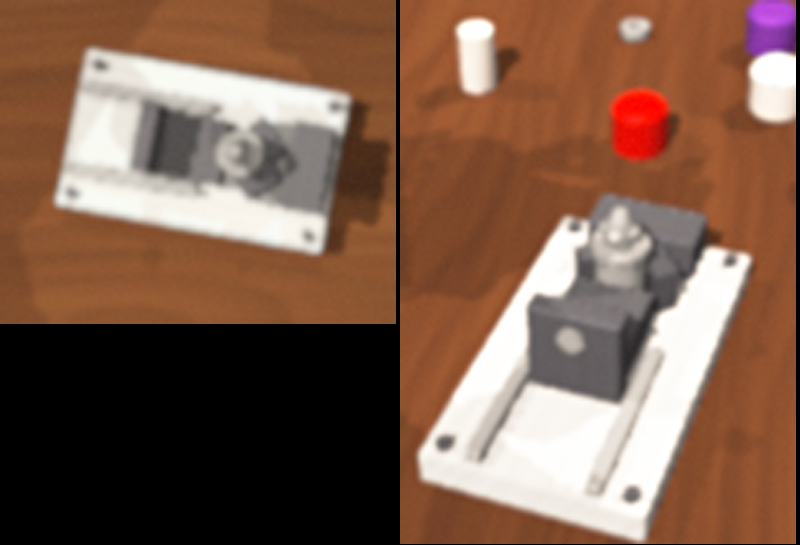

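The jaw bears on the spindle's shank. Stud top is at top px (196,206.3) and side px (246,238.3). Triangulate it, then grasp the cap.

```bash
python3 - <<'E'
from plant import bot
from h import *
def tri(pa,pb):
    L=[];U=[]
    for n,p in(("top",pa),("side",pb)):
        K,D,r,t=cam(bot.calibration(n));L.append(np.c_[cv2.Rodrigues(r)[0],t]);U.append(cv2.undistortPoints(np.array([[p]],float),K,D).reshape(2,1))
    X=cv2.triangulatePoints(*L,*U);return (X[:3]/X[3]).ravel()
X=tri((196,206.3),(246,238.3));print("tip",X.round(1),fix(X))
print("rays",[fix(ray(bot,n,p,72)) for n,p in(("top",(196,206.3)),("side",(246,238.3)))])
print("exp px top/side for (0,-1,72)",proj(bot,"top",F(0,-1,72)),proj(bot,"side",F(0,-1,72)))
bot.servo_line([447,-98,11],rate=90)
print(bot.read_force())
bot.gripper_to(0.0,50)
p=bot.read_tcp_pos();print(p,bot.read_opening()*87,bot.read_grip_force(),bot.read_force())
bot.servo_line([447,-98,140],rate=150)
print(bot.read_opening()*87,bot.read_force(),bot.read_time_s())
t=bot.read_camera("side")[...,::-1]
u,v=proj(bot,"side",[447,-98,130])[0].astype(int);print(u,v)
cv2.imwrite("pics/c4.png",cv2.resize(t[max(v-60,0):v+90,u-75:u+75],None,fx=3.5,fy=3.5,interpolation=cv2.INTER_CUBIC))
E
```

```text
tip [517.2 109.   70. ] [ 0.9 -1.3 70. ]
rays [array([ 0.6, -1.7, 72. ]), array([ 0.3,  1.2, 72. ])]
exp px top/side for (0,-1,72) [[195.61373366 206.51088358]] [[246.66765233 237.51020418]]
[-0.00261355 -0.04643117  0.15258515]
[447.02233729 -97.9804751   11.04534234] 33.197169942907905 50.00052946352682 [-0.95083497 -0.08317413  2.20721782]
33.675781536929165 [-0.11228148  0.10562062  0.7055899 ] 14.4917
297 149
```

View pics/c4.png

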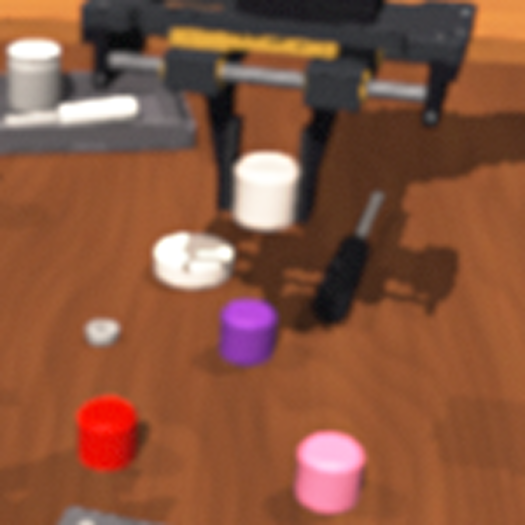

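The cap is held upright between the fingers, at crop (267,190). Hover it just over the stud and compare.

```bash
python3 - <<'E'
from plant import bot
from h import *
bot.move_pose(F(0.4,-1,140),RV)
bot.servo_line(F(0.4,-1,88),rate=80)
print(fix(bot.read_tcp_pos()),bot.read_force(),bot.read_time_s())
t=bot.read_camera("side")[...,::-1];cv2.imwrite("pics/side5.png",t)
print(proj(bot,"side",[F(0.4,-1,107),F(0.4,-1,77),F(0.4,-1,72),F(.4,-1,54)]))
cv2.imwrite("pics/c5.png",cv2.resize(t[180:300,185:305],None,fx=5,fy=5,interpolation=cv2.INTER_CUBIC))
h=cv2.cvtColor(t,cv2.COLOR_BGR2HSV);m=((h[...,1]<50)&(h[...,2]>150)).astype(np.uint8)
N,_,s,c=cv2.connectedComponentsWithStats(m)
for i in range(1,N):
    if s[i,4]>50 and 200<c[i][0]<290 and 150<c[i][1]<330: print(s[i],c[i])
# predicted silhouette of cap
th=np.linspace(0,2*np.pi,60)
q=proj(bot,"side",[F(.4+17*np.cos(a),-1+17*np.sin(a),z) for z in(77,107) for a in th]);print("pred",q.min(0),q.max(0))
E
```

```text
[ 0.7 -1.  88.3] [0.03387212 0.118364   0.32596685] 16.225
[[246.32796995 218.56543304]
 [246.40645683 234.83371882]
 [246.41922354 237.45906417]
 [246.46445943 246.71532088]]
[199 191   9  12  60] [201.73333333 197.46666667]
[226 192  26   6  62] [238.41935484 194.51612903]
[ 186  214  100  125 4922] [236.54022755 287.42279561]
pred [234.80847902 212.14320608] [257.83933052 241.83248273]
```

View pics/c5.png

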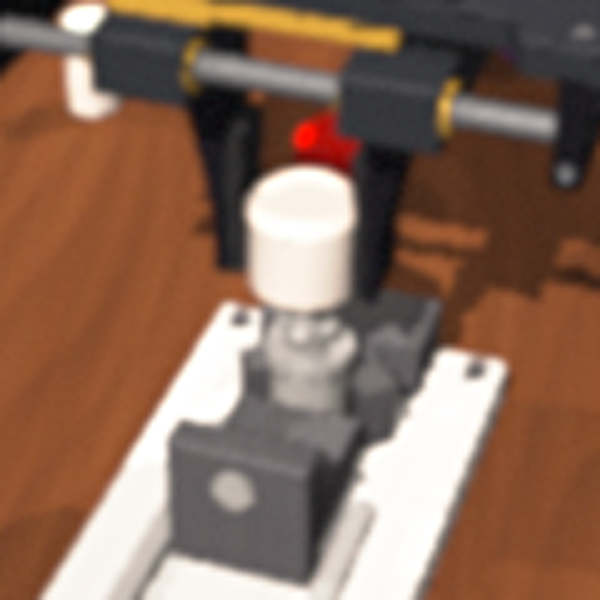

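```bash
python3 - <<'E'
import cv2,numpy as np
g=cv2.imread("pics/side5.png");o=cv2.imread("pics/side3.png")
for r in(224,228,232,236):print("cap",r,g[r,228:264].mean(1).astype(int))
for r in(236,239,242,245,250,252):print("sp",r,o[r,232:264].astype(int)[:,0])
E
```

```text
cap 224 [ 32  31  36  46  46  73 146 225 250 253 254 253 253 253 253 253 252 251
 251 251 251 251 250 250 248 246 233 180 104  50  38  34  28  27  22  30]
cap 228 [ 49  32  38  45  46  63 117 177 215 228 234 238 241 240 239 243 247 248
 247 245 242 237 232 223 210 189 154 106  63  42  33  30  24  19  15  25]
cap 232 [ 52  33  35  41  45  65 120 181 219 231 236 239 240 242 242 242 242 241
 240 237 233 230 224 215 202 183 144  93  53  42  36  28  24  17  18  35]
cap 236 [ 96  97  98 100  98 106 134 179 218 234 237 239 241 242 243 242 241 240
 239 235 232 227 220 211 197 175 138  88  54  40  32  27  21  35  47  53]
sp 236 [ 44  47  44  45  41  42  49  75 104 121 127 126 126 130 132 129 130 126
 117 110 108 111 106  93  78  73  66  62  58  52  48  44]
sp 239 [ 52  44  42  40  45  67  96 117 124 122 125 143 175 205 214 205 176 141
 121 122 125 123 124 124 124 123 124 121 121 123 127 126]
sp 242 [143 128 147 181 184 147 123 127 147 166 173 184 203 213 211 199 177 152
 134 123 116 110 116 122 123 125 124 123 122 124 122 122]
sp 245 [197 203 227 240 222 155 138 173 186 177 175 199 221 220 199 179 171 181
 194 183 149 117 105 100 108 121 124 124 125 123 122 120]
sp 250 [224 172 140 133 128 134 157 176 184 183 180 175 168 162 157 156 154 158
 177 196 201 197 179 140  95  84  99 105  97  94  96  98]
sp 252 [217 143 103 115 121 123 137 158 171 178 181 190 201 208 209 204 201 200
 194 188 174 149 112  81  70  81 100 111 103  94  91  95]
```

The cap edges match the prediction for a centred hold (the right edge is covered by the finger). The stud is below it, so descend and watch the force.

```bash
python3 - <<'E'
from plant import bot
from h import *
f0=np.array(bot.read_force())
print(bot.servo_line(F(0.3,-0.7,76.5),rate=30,until_force=6))
z=77
for k in range(16):
    p=fix(bot.read_tcp_pos());f=np.array(bot.read_force())-f0
    print(z,p,"lat",np.round([f[:2]@Xd,f[:2]@Y],1),"fz",f[2].round(1),round(bot.read_opening()*87,1))
    if f[2]>18 or np.hypot(*f[:2])>12: break
    z-=1; bot.servo_line(F(0.3,-0.7,z),rate=15)
print(bot.read_time_s())
E
```

```text
False
77 [ 0.2 -0.7 76.4] lat [ 0.5 -0.4] fz -0.3 33.6
76 [ 0.4 -0.7 76.1] lat [-0.  -0.9] fz -0.1 33.0
75 [ 0.3 -0.5 75.1] lat [-0.5 -0.4] fz 1.9 33.5
74 [ 0.  -0.3 74.2] lat [-3.6  1.2] fz 4.7 33.3
73 [ 0.  -0.2 73.2] lat [-4.2  0.7] fz 6.3 33.2
72 [ 0.1 -0.2 72.3] lat [-3.6  0.3] fz 3.9 33.2
71 [-0.  -0.7 70.6] lat [-0.8  1.1] fz -1.8 33.1
70 [-0.1 -1.2 69.3] lat [-1.3 -0.5] fz -7.5 33.1
69 [ 0.3 -1.  68.9] lat [-1.4 -0.3] fz -3.5 33.4
68 [ 0.6 -0.7 68.2] lat [-0.5 -0.4] fz -0.9 33.1
67 [ 0.4 -0.7 67. ] lat [ 0.4 -0.3] fz -0.7 33.2
66 [ 0.4 -0.7 66. ] lat [ 0.9 -1.1] fz 0.1 33.3
65 [ 0.3 -0.5 65.3] lat [-3.1 -0.4] fz 4.5 33.2
64 [ 0.3 -0.3 65.1] lat [-6.  -2.3] fz 15.7 32.9
63 [ 0.5 -0.1 65. ] lat [-10.6  -3.2] fz 27.7 33.4
20.3083
```

```bash
python3 - <<'E'
from plant import bot
from h import *
bot.sleep(0.8)
print(fix(bot.read_tcp_pos()),bot.read_force(),bot.read_grip_force(),bot.read_time_s())
t=bot.read_camera("side")[...,::-1]
cv2.imwrite("pics/c6.png",cv2.resize(t[180:300,185:305],None,fx=5,fy=5,interpolation=cv2.INTER_CUBIC))
E
```

```text
[ 0.5 -0.1 65. ] [-10.65870667  -0.19202891  26.92983735] 50.00930417939749 21.1083
```

View pics/c6.png

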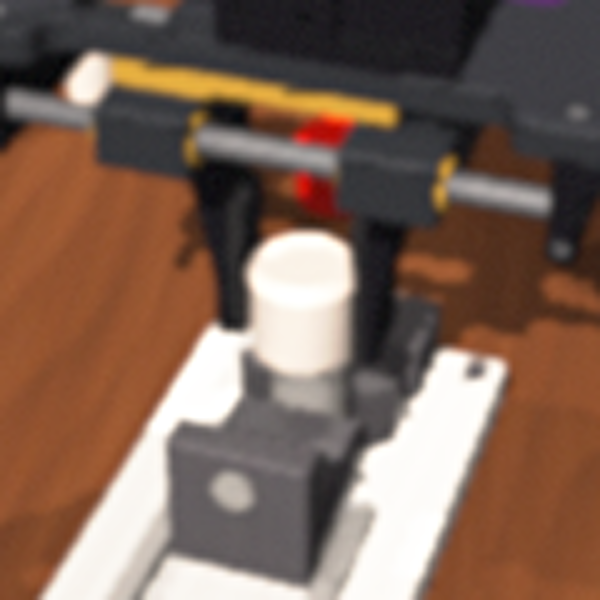

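The cap sits on the shoulder (lower edge at crop (300,370)), the jaw is closed on the shank, and the press is steady at 27 N.

```bash
python3 -c "
from plant import bot
print(bot.finish_job())"
```

```text
the job is handed in; nothing more can be done
None
```

I handed the job in at about 21 s: the jaw was closed on the spindle and the fitting cap had clicked home and was still held down with about 27 N; I didn't move the other two caps, and the simulator returned no verdict.

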